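Slide the drip tray home in the curing box

ROBOT

A 6-joint arm with a two-finger parallel gripper is mounted at the origin on the work surface. World frame = base frame: x ahead of the robot, y to its left, z up, the work surface at z = 0. Lengths are in m, angles in rad, forces in N, time in s.
With the tool pointing down it reaches from about 0.35 to 0.975 m from the base axis. Payload 4.9 kg.
Tool frame: the origin (TCP) lies on the centre line of the jaws, within the pads' length; the fingertips stand 11 mm ahead of it and the grasp point (between the pads) lies 8 mm behind it; z points along the fingers, y is the direction in which the jaws open and shut (so a half turn about z gives the same grasp; the last joint's range is limited). The gripper opens to 85 mm and grips with 20 to 120 N. Pads are 22 mm wide; open, the fingers measure 114 mm over their backs; the gripper's body (76 mm by 85 mm) begins 54 mm behind the grasp point. The pads swing forward as they close: fully open they stand 13 mm farther back than shut.
Start: joints at [-1.38, 0.053, 1.613, -0, 1.476, -0.119], TCP at [0.191, -0.595, 0.221] pointing down, gripper open.
Joint ranges: [-3.01, 3.01], [-1.01, 2.22], [0.06, 2.58], [-1.02, 4.17], [0.09, 2.62], [-3.14, 3.14]. Speed limits (rad/s): [2.57, 2.57, 3.14, 3.14, 3.14, 3.14].

INTERFACE

Orientations are given as a unit quaternion [x, y, z, w].
In Python, from bench import env gives the robot as it stands. The module is installed in compiled form; this text tells all that it offers.
- The arm moves only by the tool jog_arm, never from a script. Its argument "commands" is one flat list of numbers, 4 for each row, row after row: the shift along the tool's x, y, z in cm, then the turn about the tool's z in degrees. In form: [x, y, z, yaw, x, y, z, yaw, ...]. A call has exactly 10 rows; each row is the pose to reach, as a shift and turn from the pose commanded when the call began, along the tool's axes at that moment; what a row does not reach only later rows make up. A row lasts 1/12 s, in which the tool goes at most 41.7 mm and 7.16 degrees, less where a joint would pass 70% of its speed; a pose out of reach is approached as far as the arm can. A call with a gripper value outside its range is refused whole. "jaw" is the closure, from 0 (fully open) to 1 (shut), set as the call begins (left out, the last holds). The fingers move at their own pace and stop on an object; "newtons" is the grip in N (left out, the last holds). Time passes only in rows, so rows that repeat a pose let the fingers close, or fill a call up. It gives the time, the measured TCP pose, the force and the opening at its end, in the units of the state.
- env.get_state(): the state, without advancing time (a new reading comes with each control period).
- env.grab_frame(name): name is "scene" or "top" or "wrist"; returns a dict with "pixels" (480x640x3 uint8, blue, green, red), "z_map" (480x640 float32, m along the optical axis (not along the pixel's ray), 0 where there is no reading), "fx", "fy", "cx", "cy" (pixels), "camera_from_world" (4x4, takes a point from world to camera coordinates). Camera axes: x right, y up, looking along -z (the intrinsics and any distortion apply to the point x, -y, -z); pixel columns grow to the right and rows downward; lengths in m; the calibration is good to about 2 mm. The wrist camera is an equidistant fisheye: a pixel r from the principal point sees the ray r / f radians off the axis. A picture is of the moment at which its call begins.
- env.close_job(): hands the job in, once; it reports no verdict.
The state is a dict: "time_s": time; "joint_pos": joint angles; "joint_vel": joint speeds; "joint_efforts": joint torques, N m; "ee_pos": TCP position; "orientation": TCP orientation; "force": force on the tool from outside, world axes, zero at the start; "moment": the same for the moment, N m; "width": opening from 0.0 (shut) to 1.0 (fully open).
Only numpy, scipy, OpenCV 4.12 (cv2) and the standard library are available. Lean on these libraries where they do the work, as an engineer would, in place of code of your own. Each camera call takes 0.05 s, during which the arm holds its last target. There are 200 camera calls.

TASK

Slide the aluminium drip tray, nose first, into the bay at the foot of the white curing box until it is fully home and the yellow flag on top is pushed right back, then let go and move clear. The rails hidden inside sit off to one side, so let them line the tray up and push it gently, never ramming or forcing it. Leave the bottles, jars, cup and spatula where they stand.

Things in the scene. Friction and masses are not known exactly. Their poses are not given: they have to be found in the camera images.
- tray: Shallow open aluminium drip tray, loose, about 0.28 kg. Pan 180 x 120 mm, 28 mm high, walls 4 mm, floor 3 mm. Origin: centre of the pan's underside; x points to the nose (the plain end, which goes into the bay, 90 mm ahead of the origin), z up. A blue grab bar stands behind its rear wall (tray_bar). Starts flat on the bench.
- tray_bar (a point): Centre of the blue grab bar, at tray x = -128 mm, 28 mm above the tray's underside. Axes as the tray's. Bar: 12 mm thick along x, 90 mm long along y, from 12 to 44 mm above the underside. A 32 mm gap parts it from the pan's rear wall, bridged by two 8 mm arms at y = +-38 mm, 12 to 22 mm high.
- curing_box: White curing box fixed to the bench, 240 (x) x 240 (y) x 170 mm high, amber window in front. Origin: centre of its underside; x points from front to back, the way the tray goes in; z up. Tray bay at its foot, open to the front: 200 mm wide between grey side walls, 50 mm high, no floor (the tray slides on the bench). At home the bar and 30 to 60 mm of the pan stand out of it.
- bay_mouth (a point): Middle of the bay's mouth at bench height, in the box's front face (box x = -120 mm). Axes as the box's. Hidden in the bay: two smooth rigid rails along x, 124 mm apart (2 mm play each side of the tray), flaring out by 20 mm each over the first 60 mm behind the mouth; their midline lies up to 12 mm to either side of the box's midline, different every time and not measured.
- home_flag (a joint): Travel (m) of the yellow flag whose tab slides in a black slot in the box's top. A rubber-faced backstop lies 120 to 150 mm behind the bay's mouth, different every time and not measured; the flag's feeler stands 11 mm in front of it and the tray's nose pushes it back against a very light spring (0.25 N). 0 = no tray; 0.011 = tray fully home on the backstop. It springs forward when the tray leaves.
- bottle_a: White round bottle with blue label, 76 mm across, 200 mm tall. Bystander, loose; origin at the centre of its underside.
- bottle_b: White round bottle with blue label, 76 mm across, 200 mm tall. Bystander, loose; origin at the centre of its underside.
- jar_blue: Blue pigment jar, black cap, 56 mm across, 62 mm tall. Bystander, loose; origin at the centre of its underside.
- jar_gold: Gold pigment jar, black cap, 56 mm across, 62 mm tall, standing on the top of the curing box. Bystander, loose; origin at the centre of its underside.
- jar_white: White pigment jar, black cap, 56 mm across, 62 mm tall. Bystander, loose; origin at the centre of its underside.
- cup: White mixing cup with a wooden stir stick, 72 mm across the rim, about 140 mm tall with the stick. Bystander, loose; origin at the centre of its underside.
- scraper: Spatula about 200 mm long lying flat on the bench. Bystander, loose; origin at the middle of its underside.

How it is judged:
By the outcome, as a careful person would: the job done as asked, in the order asked, and still so for the second after the job is handed in, with the robot touching nothing.
It also fails if it takes over 54 s, if anything falls off the work surface, if the arm or the gripper's body presses on something with over 40 N, if the wrist force passes 120 N, or if a joint passes its speed limit or range.

## Working session

There is one attempt and no reset: what is moved stays moved. The work goes in short steps, Python scripts to look and compute and a tool call to move; the robot and the scene stay as the last step left them, time stands still between calls to the robot, and variables do not carry over. Pictures are saved under pics/ and viewed, about 8 in all and at most 12, crops included, and the job is handed in when it is done.

Besides the shell and the picture viewer there is one more tool, called after "Emit:" as name(argument=value, ...) on one line, values as JSON. jog_arm: Moves the arm, as the interface text tells. Its arguments: {"type":"object","properties":{"commands":{"type":"array","items":{"type":"number"}},"jaw":{"type":"number"},"newtons":{"type":"number"}},"required":["commands"]}

```bash
mkdir -p pics; cat > h.py <<'E'
import numpy as np, cv2
from bench import env
def grab(n,save=None):
    f=env.grab_frame(n)
    if save: cv2.imwrite('pics/'+save,f['pixels'])
    return f
def world(f):
    """per-pixel world points from z_map (pinhole)"""
    z=f['z_map'];v,u=np.mgrid[0:480,0:640]
    p=np.stack([(u-f['cx'])/f['fx']*z,-(v-f['cy'])/f['fy']*z,-z,np.ones_like(z)],-1)
    return (p@np.linalg.inv(f['camera_from_world']).T)[...,:3]
def ray(f,u,v,h):
    M=np.linalg.inv(f['camera_from_world']);d=M[:3,:3]@np.array([(u-f['cx'])/f['fx'],-(v-f['cy'])/f['fy'],-1]);o=M[:3,3]
    return o+d*(h-o[2])/d[2]
E
python3 - <<'E'
from h import *
a=grab('top','top.png');b=grab('scene','scene.png')
for f in(a,b): print(f['fx'],f['cx'],f['cy'],np.linalg.inv(f['camera_from_world'])[:3,3],(f['z_map']>0).mean())
print(env.get_state())
E
```

```text
517.724435809302 320.3623922538007 245.4094680268166 [ 0.46220785 -0.11494588  1.40130301] 0.9958919270833333
546.6488762582737 325.36786633305445 237.55778305243967 [ 1.48873966 -0.11374618  1.0456289 ] 0.9961328125
{'time_s': 0.1, 'joint_pos': array([-1.38000050e+00,  5.33175296e-02,  1.61414945e+00,  7.67684825e-06,
        1.47600414e+00, -1.19001727e-01]), 'joint_vel': array([ 0.00165015, -0.0002802 , -0.00491446, -0.00030537,  0.00109055,
        0.00124031]), 'joint_efforts': array([ 1.10144778e-03, -3.94903135e+01, -3.71362209e+01, -7.81848416e-05,
        3.88984787e-03, -1.91357351e-06]), 'ee_pos': array([ 0.19043157, -0.59467155,  0.21937376]), 'orientation': array([ 9.88026774e-01,  1.54279657e-01, -2.98899921e-05, -9.38763026e-04]), 'force': array([0.26306364, 0.00370861, 0.62170001]), 'moment': array([-0.00227088,  0.00457794,  0.01105335]), 'width': 1.002144620885408}
```

View pics/top.png

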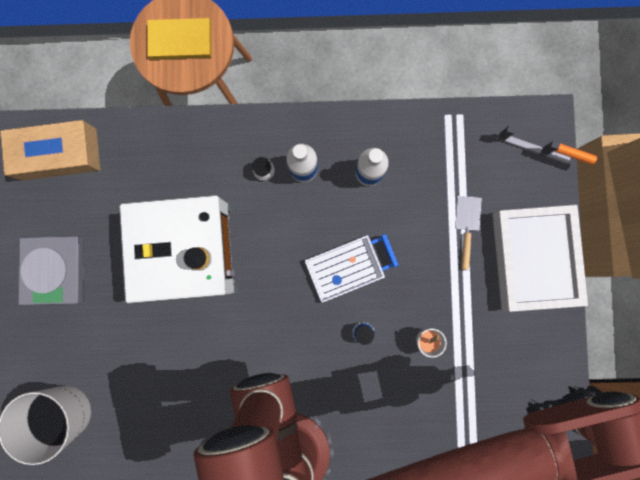

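View pics/scene.png

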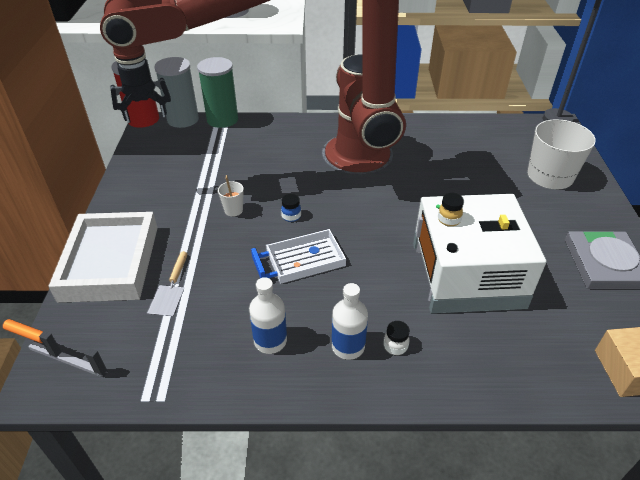

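The top view shows the tray at about (345,268), with its blue bar at (388,252) on the far side from the box. The box is at (175,250) with its mouth facing right, around column 228. The yellow flag is at (148,250). The path from tray to box is clear, with the blue jar at (363,332) and the bottles at (302,160) and (372,165) off to the sides.

```bash
python3 - <<'E'
from h import *
f=grab('top');W=world(f);im=f['pixels'].astype(int);B,G,R=im[...,0],im[...,1],im[...,2]
g=grab('scene');Wg=world(g)
def rect(P,name):
    (c,s,a)=cv2.minAreaRect(P[:,:2].astype(np.float32)*1000);print(name,np.round(c,1),np.round(s,1),round(a,2),len(P),'z',np.round(np.percentile(P[:,2],[2,50,98]),4))
roi=np.zeros((480,640),bool);roi[225:310,295:405]=1
blue=roi&(B>120)&(R<70)&(G<110)
n,l,st,c=cv2.connectedComponentsWithStats(blue.astype(np.uint8))
for i in range(1,n):
    if st[i,4]>60:
        P=W[l==i];rect(P,'blue%d'%i);rect(P[P[:,2]>.038],'bartop')
tr=roi&(W[...,2]>.018)&(W[...,2]<.035)&~blue&(B>60)
n,l,st,c=cv2.connectedComponentsWithStats(tr.astype(np.uint8));i=1+np.argmax(st[1:,4]);rect(W[l==i],'pan rim')
roi=np.zeros((480,640),bool);roi[185:310,110:245]=1
bx=roi&(abs(W[...,2]-.17)<.006);rect(W[bx],'boxtop')
# box top edges: line fits for front (min y) edge
P=W[bx];
for nm,ax,o in(('front',0,1),('sideLo',1,0)):
    q=np.round(P[:,ax]/.004).astype(int);E=np.array([[k*.004,P[q==k][:,o].min(),P[q==k][:,o].max()] for k in np.unique(q)])[4:-4]
    for j in(1,2):
        m=np.polyfit(E[:,0],E[:,j],1);r=abs(np.polyval(m,E[:,0])-E[:,j]);m=np.polyfit(E[r<np.median(r)*2.5,0],E[r<np.median(r)*2.5,j],1);print(nm,j,np.degrees(np.arctan(m[0])).round(2),np.polyval(m,E[:,0].mean()).round(4),E[:,0].mean().round(3))
# from scene cam
bg=(Wg[...,1]>.1)&(Wg[...,1]<.55)&(abs(Wg[...,2]-.17)<.004)&(Wg[...,0]<.75)&(Wg[...,0]>.2);rect(Wg[bg],'boxtop scene')
y=(im[...,2]>170)&(G>130)&(B<90)&roi;rect(W[y],'yellow')
ig=g['pixels'].astype(int);bl=(ig[...,0]>110)&(ig[...,2]<70)&(ig[...,1]<110);bl[:230]=0;bl[285:]=0;bl[:,280:]=0;rect(Wg[bl&(Wg[...,2]>.035)],'bar scene')
E
```

```text
blue1 [ 523.6 -263.2] [88.1 27.9] 20.58 66 z [-0.004   0.0377  0.045 ]
bartop [ 527.9 -274.8] [88.1  3.2] 20.61 32 z [0.0387 0.0423 0.0467]
pan rim [ 487.7 -169.1] [120.3 199.8] 20.68 402 z [0.019  0.0271 0.0329]
boxtop [539.6 256.6] [239.9 240.4] 3.6 8919 z [0.1648 0.1693 0.1742]
front 1 3.25 0.1378 0.54
front 2 3.63 0.375 0.54
sideLo 1 -3.48 0.4209 0.258
sideLo 2 -3.48 0.6578 0.258
boxtop scene [543.4 258.2] [243.1 240.1] 3.19 5932 z [0.1665 0.1697 0.1732]
yellow [500.2 104.9] [446.1  34.6] 79.25 112 z [0.174  0.1915 0.2095]
bar scene [ 532.4 -277.3] [90.4 12.5] 19.93 34 z [0.0357 0.0406 0.0466]
```

Emit:
jog_arm(commands=[3, -1.4, 0, 0, 6.5, -3.1, 0, 0, 10, -4.7, 0, -1, 14, -6.6, 0, -2, 17.5, -8.3, 0, -2.6, 21, -9.9, 0, -2.6, 24.5, -11.6, 0, -2.6, 28, -13.2, 0, -2.6, 31.5, -14.9, 0, -2.6, 35, -16.5, 0, -2.6], jaw=0.6, newtons=40)

```text
time_s: 1.03
ee_pos: [0.4746, -0.3297, 0.2204]
orientation: [0.984, 0.177, -0.0, -0.0]
force: [0.4, -0.1, -0.8]
width: 0.4
```

```bash
cat >> h.py <<'E'
from scipy.spatial.transform import Rotation as Ro
def go(x,y,z,ang):
    """tool shift cm & yaw to put the TCP at x,y,z with tool x at world angle ang"""
    s=env.get_state();R=Ro.from_quat(s['orientation']);d=R.inv().apply(np.array([x,y,z])-s['ee_pos'])*100
    t=R.as_matrix()[:,0];a=np.degrees(np.arctan2(t[1],t[0]))
    print('shift',np.round(d,2),'yaw',round(-(ang-a),2),'at',np.round(s['ee_pos'],4),'ang',round(a,2),'F',np.round(s['force'],1),'w',round(s['width'],3),'t',s['time_s'])
E
python3 -c "
from h import *
go(.529,-.278,.09,20.4)
grab('wrist','w1.png')"
```

```text
shift [ 6.9  -2.95 13.04] yaw -0.05 at [ 0.4746 -0.3297  0.2204] ang 20.35 F [ 0.4 -0.1 -0.8] w 0.4 t 1.0333
```

Emit:
jog_arm(commands=[2, -0.9, 3, 0, 4, -1.8, 6, 0, 6, -2.6, 9, 0, 6.9, -2.95, 11.5, 0, 6.9, -2.95, 12.6, 0, 6.9, -2.95, 13, 0, 6.9, -2.95, 13, 0, 6.9, -2.95, 13, 0, 6.9, -2.95, 13, 0, 6.9, -2.95, 13, 0])

```text
time_s: 1.92
ee_pos: [0.5288, -0.2811, 0.0928]
orientation: [0.984, 0.176, 0.001, 0.001]
force: [0.5, 0.3, 0.5]
width: 0.396
```

```bash
python3 -c "
from h import *
go(.529,-.278,.023,20.4)
f=grab('wrist','w2.png');print(f['fx'],f['cx'],f['cy'])
im=f['pixels'].astype(int);m=((im[...,0]>110)&(im[...,2]<70)&(im[...,1]<110)).astype(np.uint8)
M=np.linalg.inv(f['camera_from_world'])
def fr(u,v,h):
    a=np.array([u-f['cx'],v-f['cy']]);r=np.hypot(*a);th=r/f['fx'];d=np.array([a[0]/r*np.sin(th),-a[1]/r*np.sin(th),-np.cos(th)]);d=M[:3,:3]@d;return M[:3,3]+d*(h-M[2,3])/d[2]
n,l,st,c=cv2.connectedComponentsWithStats(m)
for i in range(1,n):
  if st[i,4]>150:
    vv,uu=np.where(l==i);P=np.array([fr(u,v,.044)[:2]*1000 for u,v in zip(uu,vv)],np.float32);print(st[i],cv2.minAreaRect(P))
"
```

```text
shift [ 0.11 -0.31  6.98] yaw -0.11 at [ 0.5288 -0.2811  0.0928] ang 20.29 F [0.5 0.3 0.5] w 0.396 t 1.9167
371.64829954431775 318.3236358384009 240.65562669258017
[ 252  177   73  149 1424] ((527.690673828125, -263.48663330078125), (92.89724731445312, 40.21946334838867), 20.550472259521484)
[ 99 248  30  33 515] ((480.8912658691406, -155.32086181640625), (22.140514373779297, 22.222314834594727), 63.89960861206055)
```

View pics/w2.png

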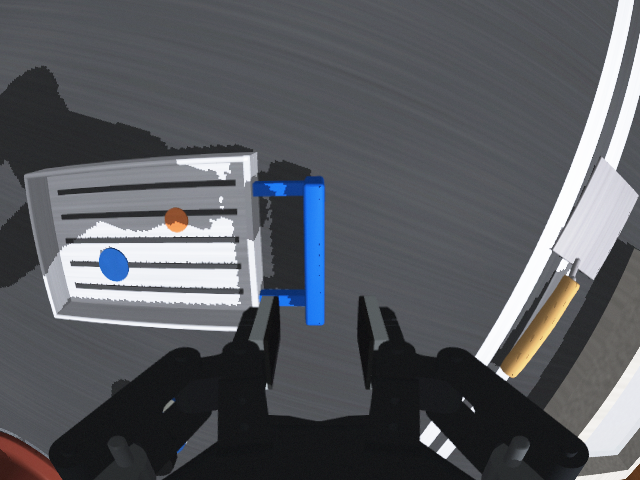

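The wrist view shows the blue bar upright at columns 305–325, rows 178–325. It lies between the finger columns (275 and 362) and is square to the jaws, so I can descend.

Emit:
jog_arm(commands=[0.4, -0.4, 1.5, 0, 0.5, -0.5, 3, 0, 0.5, -0.5, 4.5, 0, 0.5, -0.5, 5.7, 0, 0.5, -0.5, 6.5, 0, 0.5, -0.5, 6.9, 0, 0.5, -0.5, 6.9, 0, 0.5, -0.5, 6.9, 0, 0.5, -0.5, 6.9, 0, 0.5, -0.5, 6.9, 0])

```text
time_s: 2.8
ee_pos: [0.5316, -0.2738, 0.0226]
orientation: [0.984, 0.177, 0.001, 0.001]
force: [0.2, 0.4, 0.1]
width: 0.399
```

```bash
python3 -c "
from h import *
go(.532,-.277,.023,20.4)"
```

```text
shift [-0.08  0.32 -0.04] yaw -0.05 at [ 0.5316 -0.2738  0.0226] ang 20.35 F [0.2 0.4 0.1] w 0.399 t 2.8
```

Emit:
jog_arm(commands=[0, 0.2, 0, 0, 0, 0.2, 0, 0, 0, 0.2, 0, 0, 0, 0.2, 0, 0, 0, 0.2, 0, 0, 0, 0.2, 0, 0, 0, 0.2, 0, 0, 0, 0.2, 0, 0, 0, 0.2, 0, 0, 0, 0.2, 0, 0], jaw=1, newtons=25)

```text
time_s: 3.63
ee_pos: [0.5322, -0.2757, 0.0223]
orientation: [0.984, 0.177, 0.0, 0.001]
force: [-0.8, -1.3, 5.1]
width: 0.13
```

```bash
python3 -c "
from h import *
d=np.array([-np.sin(np.radians(3.4)),np.cos(np.radians(3.4))]);m=np.array([.548,.137])
p=m-(.09+.128+.03)*d;print(p)
go(p[0],p[1],.0226,3.4)"
```

```text
[ 0.56270798 -0.11056348]
shift [  8.6  -14.43  -0.04] yaw 16.95 at [ 0.5322 -0.2757  0.0223] ang 20.35 F [-0.8 -1.3  5.1] w 0.13 t 3.6333
```

Emit:
jog_arm(commands=[0.3, -0.5, -0.1, 1, 0.8, -1.3, -0.1, 2, 1.3, -2.2, -0.1, 3.5, 1.8, -3.1, -0.1, 5, 2.4, -4, -0.1, 6.5, 2.9, -4.9, -0.1, 8, 3.4, -5.8, -0.1, 9.5, 3.9, -6.6, -0.1, 11, 4.4, -7.3, -0.1, 12, 4.6, -7.7, -0.1, 13])

```text
time_s: 4.47
ee_pos: [0.548, -0.1863, 0.0223]
orientation: [0.998, 0.064, -0.0, 0.0]
force: [-1.1, -1.8, 3.1]
width: 0.128
```

```bash
python3 -c "
from h import *
go(.5627,-.1106,.0226,3.4)"
```

```text
shift [ 2.43 -7.32 -0.03] yaw 3.94 at [ 0.548  -0.1863  0.0223] ang 7.34 F [-1.1 -1.8  3.1] w 0.128 t 4.4667
```

Emit:
jog_arm(commands=[0.2, -0.6, 0, 0.5, 0.5, -1.4, 0, 1, 0.8, -2.3, 0, 1.5, 1.1, -3.2, 0, 2, 1.4, -4.1, 0, 2.5, 1.7, -5, 0, 3, 2, -5.9, 0, 3.5, 2.2, -6.6, 0, 3.9, 2.4, -7.1, 0, 3.9, 2.4, -7.3, 0, 3.9])

```text
time_s: 5.3
ee_pos: [0.5626, -0.1105, 0.0223]
orientation: [1.0, 0.03, 0.0, -0.0]
force: [-0.2, -1.2, 0.6]
width: 0.13
```

```bash
python3 - <<'E'
from h import *
go(.5627,-.1106,.0226,3.4)
f=grab('top');s=grab('scene')
cv2.imwrite('pics/c1.png',np.vstack([cv2.resize(f['pixels'][180:320,100:400],(750,350)),cv2.resize(s['pixels'][170:320,230:560],(750,250))]) )
W=world(f);im=f['pixels'].astype(int);B,G,R=im[...,0],im[...,1],im[...,2]
roi=np.zeros((480,640),bool);roi[200:310,225:330]=1
tr=roi&(W[...,2]>.018)&(W[...,2]<.035)&(B>60)&(abs(B-R)<40)
n,l,st,c=cv2.connectedComponentsWithStats(tr.astype(np.uint8));i=1+np.argmax(st[1:,4]);print(cv2.minAreaRect(W[l==i][:,:2].astype(np.float32)*1000),st[i])
E
```

```text
shift [ 0.01  0.01 -0.03] yaw 0.09 at [ 0.5626 -0.1105  0.0223] ang 3.49 F [-0.2 -1.2  0.6] w 0.13 t 5.3
((549.6048583984375, 37.0173454284668), (119.83362579345703, 138.4332275390625), 3.480919361114502) [243 222  52  49 224]
```

View pics/c1.png

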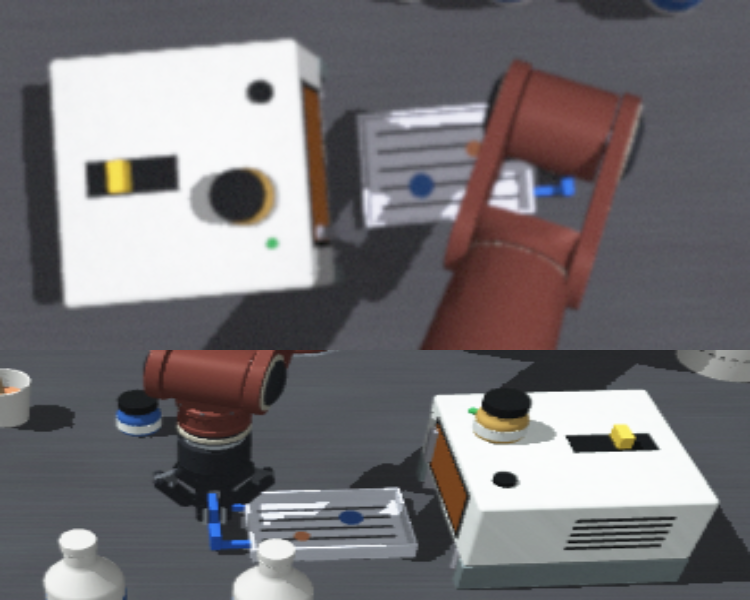

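The tray is square to the mouth, its nose is about 31 mm out, and the flag tab at top-crop (118,176) is at rest. Next I advance to just inside the mouth.

Emit:
jog_arm(commands=[0.1, -0.4, 0, 0, 0.2, -1, 0, 0, 0.2, -1.6, 0, 0, 0.2, -2.2, 0, 0, 0.2, -2.8, 0, 0, 0.2, -3.3, 0, 0, 0.2, -3.8, 0, 0, 0.2, -4.2, 0, 0, 0.2, -4.5, 0, 0, 0.2, -4.5, 0, 0])

```text
time_s: 6.23
ee_pos: [0.5615, -0.0655, 0.0223]
orientation: [1.0, 0.03, -0.0, -0.001]
force: [-1.4, 0.7, 0.9]
width: 0.13
```

Emit:
jog_arm(commands=[0, -0.1, 0, 0, 0, -0.2, 0, 0, 0, -0.3, 0, 0, 0, -0.4, 0, 0, 0, -0.5, 0, 0, 0, -0.6, 0, 0, 0, -0.7, 0, 0, 0, -0.8, 0, 0, 0, -0.8, 0, 0, 0, -0.8, 0, 0])

```text
time_s: 7.07
ee_pos: [0.5611, -0.0582, 0.0223]
orientation: [1.0, 0.03, -0.0, -0.0]
force: [-0.8, -0.5, -1.2]
width: 0.127
```

Emit:
jog_arm(commands=[0, -0.1, 0, 0, 0, -0.2, 0, 0, 0, -0.3, 0, 0, 0, -0.4, 0, 0, 0, -0.5, 0, 0, 0, -0.6, 0, 0, 0, -0.6, 0, 0, 0, -0.6, 0, 0, 0, -0.6, 0, 0, 0, -0.6, 0, 0])

```text
time_s: 7.9
ee_pos: [0.5608, -0.0524, 0.0224]
orientation: [1.0, 0.03, -0.0, -0.0]
force: [-0.5, 1.3, -2.3]
width: 0.132
```

Emit:
jog_arm(commands=[0, -0.1, 0, 0, 0, -0.2, 0, 0, 0, -0.3, 0, 0, 0, -0.4, 0, 0, 0, -0.4, 0, 0, 0, -0.4, 0, 0, 0, -0.4, 0, 0, 0, -0.4, 0, 0, 0, -0.4, 0, 0, 0, -0.4, 0, 0])

```text
time_s: 8.73
ee_pos: [0.5607, -0.0485, 0.0225]
orientation: [1.0, 0.03, -0.0, -0.0]
force: [-0.8, 0.5, -2.9]
width: 0.129
```

Emit:
jog_arm(commands=[0, -0.1, 0, 0, 0, -0.2, 0, 0, 0, -0.3, 0, 0, 0, -0.4, 0, 0, 0, -0.4, 0, 0, 0, -0.4, 0, 0, 0, -0.4, 0, 0, 0, -0.4, 0, 0, 0, -0.4, 0, 0, 0, -0.4, 0, 0])

```text
time_s: 9.57
ee_pos: [0.5604, -0.0445, 0.0225]
orientation: [1.0, 0.03, -0.0, -0.0]
force: [0.9, 0.1, -2.4]
width: 0.136
```

```bash
python3 -c "
from h import *
s=env.get_state();print(s['force'],s['moment'],s['ee_pos'])"
```

```text
[ 0.9193432   0.05231918 -2.36630563] [ 0.05762129 -0.03417126 -0.00646361] [ 0.56038803 -0.04445077  0.02246347]
```

Emit:
jog_arm(commands=[0, -0.1, 0, 0, 0, -0.2, 0, 0, 0, -0.3, 0, 0, 0, -0.4, 0, 0, 0, -0.4, 0, 0, 0, -0.4, 0, 0, 0, -0.4, 0, 0, 0, -0.4, 0, 0, 0, -0.4, 0, 0, 0, -0.4, 0, 0])

```text
time_s: 10.4
ee_pos: [0.5601, -0.0405, 0.0224]
orientation: [1.0, 0.03, -0.0, -0.0]
force: [0.4, 0.5, -2.2]
width: 0.128
```

```bash
python3 -c "
from h import *
s=env.get_state();print(s['force'],s['moment'],s['ee_pos'])"
```

```text
[ 0.41287899  0.49470758 -2.16553163] [-0.01003128 -0.03020656  0.05605038] [ 0.56011631 -0.0404639   0.02244673]
```

Emit:
jog_arm(commands=[0, -0.1, 0, 0, 0, -0.2, 0, 0, 0, -0.3, 0, 0, 0, -0.4, 0, 0, 0, -0.4, 0, 0, 0, -0.4, 0, 0, 0, -0.4, 0, 0, 0, -0.4, 0, 0, 0, -0.4, 0, 0, 0, -0.4, 0, 0])

```text
time_s: 11.23
ee_pos: [0.5599, -0.0365, 0.0225]
orientation: [1.0, 0.03, -0.0, -0.0]
force: [0.8, -0.4, -2.8]
width: 0.131
```

Emit:
jog_arm(commands=[0, -0.1, 0, 0, 0, -0.2, 0, 0, 0, -0.3, 0, 0, 0, -0.4, 0, 0, 0, -0.4, 0, 0, 0, -0.4, 0, 0, 0, -0.4, 0, 0, 0, -0.4, 0, 0, 0, -0.4, 0, 0, 0, -0.4, 0, 0])

```text
time_s: 12.07
ee_pos: [0.5597, -0.0325, 0.0225]
orientation: [1.0, 0.03, -0.0, -0.0]
force: [-0.1, 0.6, -2.2]
width: 0.128
```

```bash
python3 -c "
from h import *
s=env.get_state();print(s['force'],s['moment'],s['ee_pos'])"
```

```text
[-0.13820495  0.61425212 -2.17687804] [ 0.02801288 -0.04973219  0.00902827] [ 0.55967761 -0.03246203  0.02247549]
```

Emit:
jog_arm(commands=[0, -0.1, 0, 0, 0, -0.2, 0, 0, 0, -0.3, 0, 0, 0, -0.4, 0, 0, 0, -0.4, 0, 0, 0, -0.4, 0, 0, 0, -0.4, 0, 0, 0, -0.4, 0, 0, 0, -0.4, 0, 0, 0, -0.4, 0, 0])

```text
time_s: 12.9
ee_pos: [0.5595, -0.0285, 0.0225]
orientation: [1.0, 0.03, -0.0, -0.0]
force: [0.3, -0.2, -2.3]
width: 0.129
```

Emit:
jog_arm(commands=[0, -0.1, 0, 0, 0, -0.2, 0, 0, 0, -0.3, 0, 0, 0, -0.4, 0, 0, 0, -0.4, 0, 0, 0, -0.4, 0, 0, 0, -0.4, 0, 0, 0, -0.4, 0, 0, 0, -0.4, 0, 0, 0, -0.4, 0, 0])

```text
time_s: 13.73
ee_pos: [0.5592, -0.0245, 0.0225]
orientation: [1.0, 0.03, -0.0, -0.0]
force: [-0.4, 0.3, -2.0]
width: 0.132
```

```bash
python3 -c "
from h import *
s=env.get_state();print(s['force'],s['moment'],s['ee_pos'])"
```

```text
[-0.37165322  0.30352044 -1.98365683] [-0.00263064 -0.04267151  0.00127407] [ 0.55917734 -0.02449256  0.02245571]
```

Emit:
jog_arm(commands=[0, -0.1, 0, 0, 0, -0.2, 0, 0, 0, -0.3, 0, 0, 0, -0.4, 0, 0, 0, -0.4, 0, 0, 0, -0.4, 0, 0, 0, -0.4, 0, 0, 0, -0.4, 0, 0, 0, -0.4, 0, 0, 0, -0.4, 0, 0])

```text
time_s: 14.57
ee_pos: [0.559, -0.0205, 0.0225]
orientation: [1.0, 0.03, -0.0, -0.0]
force: [-0.2, 1.3, -2.1]
width: 0.131
```

Emit:
jog_arm(commands=[0, -0.1, 0, 0, 0, -0.2, 0, 0, 0, -0.3, 0, 0, 0, -0.4, 0, 0, 0, -0.4, 0, 0, 0, -0.4, 0, 0, 0, -0.4, 0, 0, 0, -0.4, 0, 0, 0, -0.4, 0, 0, 0, -0.4, 0, 0])

```text
time_s: 15.4
ee_pos: [0.5587, -0.0165, 0.0225]
orientation: [1.0, 0.03, -0.0, -0.0]
force: [-0.3, 0.8, -3.0]
width: 0.13
```

```bash
python3 -c "
from h import *
s=env.get_state();print(s['force'],s['moment'],s['ee_pos'])
f=grab('top');w=grab('wrist')
cv2.imwrite('pics/c2.png',np.vstack([cv2.resize(f['pixels'][180:320,100:400],(640,300)),w['pixels'][60:360]]))"
```

```text
[-0.30936765  0.7575742  -3.00687398] [ 0.02250465 -0.02382794  0.00741577] [ 0.55870218 -0.0165083   0.02249449]
```

View pics/c2.png

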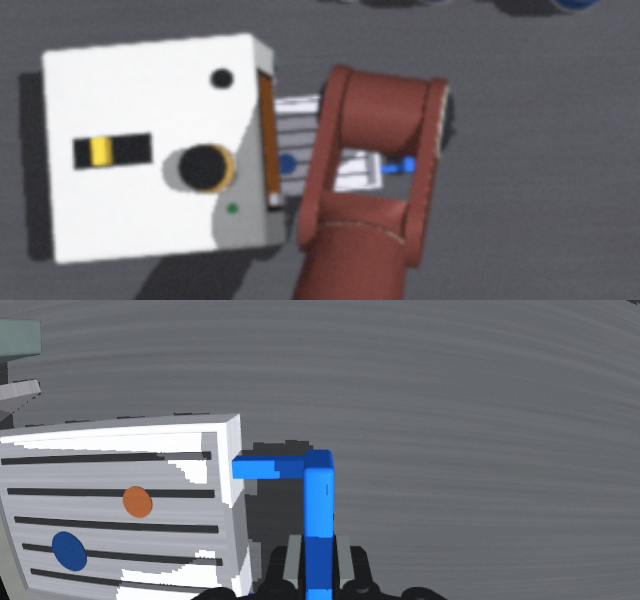

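The tray is about 64 mm in with no notable force. It sits between the rails (rail flare visible at (20,390)) and the bar is held squarely, so I continue gently.

Emit:
jog_arm(commands=[0, -0.1, 0, 0, 0, -0.2, 0, 0, 0, -0.3, 0, 0, 0, -0.4, 0, 0, 0, -0.5, 0, 0, 0, -0.6, 0, 0, 0, -0.7, 0, 0, 0, -0.7, 0, 0, 0, -0.7, 0, 0, 0, -0.7, 0, 0])

```text
time_s: 16.33
ee_pos: [0.5582, -0.0094, 0.0224]
orientation: [1.0, 0.03, -0.0, -0.0]
force: [0.1, 0.6, -1.8]
width: 0.129
```

Emit:
jog_arm(commands=[0, -0.1, 0, 0, 0, -0.2, 0, 0, 0, -0.3, 0, 0, 0, -0.4, 0, 0, 0, -0.5, 0, 0, 0, -0.6, 0, 0, 0, -0.7, 0, 0, 0, -0.7, 0, 0, 0, -0.7, 0, 0, 0, -0.7, 0, 0])

```text
time_s: 17.17
ee_pos: [0.5578, -0.0024, 0.0224]
orientation: [1.0, 0.03, -0.0, -0.0]
force: [-0.5, 0.5, -3.3]
width: 0.129
```

```bash
python3 -c "
from h import *
s=env.get_state();print(s['force'],s['moment'],s['ee_pos'])"
```

```text
[-0.52219214  0.54571383 -3.33707105] [0.02402592 0.04130062 0.00813236] [ 0.5578325  -0.0023569   0.02243757]
```

Emit:
jog_arm(commands=[0, -0.1, 0, 0, 0, -0.2, 0, 0, 0, -0.3, 0, 0, 0, -0.4, 0, 0, 0, -0.5, 0, 0, 0, -0.6, 0, 0, 0, -0.7, 0, 0, 0, -0.8, 0, 0, 0, -0.8, 0, 0, 0, -0.8, 0, 0])

```text
time_s: 18.0
ee_pos: [0.5574, 0.0057, 0.0225]
orientation: [1.0, 0.03, -0.0, -0.0]
force: [0.5, 0.9, -2.8]
width: 0.128
```

Emit:
jog_arm(commands=[0, -0.1, 0, 0, 0, -0.2, 0, 0, 0, -0.3, 0, 0, 0, -0.4, 0, 0, 0, -0.5, 0, 0, 0, -0.6, 0, 0, 0, -0.7, 0, 0, 0, -0.8, 0, 0, 0, -0.8, 0, 0, 0, -0.8, 0, 0])

```text
time_s: 18.83
ee_pos: [0.5569, 0.0136, 0.0225]
orientation: [1.0, 0.03, -0.0, -0.0]
force: [0.5, 1.0, -2.2]
width: 0.132
```

```bash
cat > st.py <<'E'
from h import *
s=env.get_state();print(s['time_s'],s['force'].round(2),s['moment'].round(3),s['ee_pos'].round(4))
f=grab('top');W=world(f);im=f['pixels'].astype(int);y=(im[...,2]>150)&(im[...,1]>110)&(im[...,0]<90);y[:240]=0;y[262:]=0;y[:,:130]=0;y[:,172:]=0
v,u=np.where(y);print('flag px',u.mean(),v.mean(),len(u),'world',[ray(f,u.mean(),v.mean(),.19).round(4)])
E
python3 st.py
```

```text
18.8333 [ 0.49  0.95 -2.25] [ 0.029 -0.047  0.011] [0.5569 0.0136 0.0225]
flag px 146.95283018867926 250.37735849056602 106 world [array([0.5356, 0.3087, 0.19  ])]
```

Emit:
jog_arm(commands=[0, -0.1, 0, 0, 0, -0.2, 0, 0, 0, -0.3, 0, 0, 0, -0.4, 0, 0, 0, -0.5, 0, 0, 0, -0.6, 0, 0, 0, -0.7, 0, 0, 0, -0.8, 0, 0, 0, -0.8, 0, 0, 0, -0.8, 0, 0])

```text
time_s: 19.72
ee_pos: [0.5564, 0.0216, 0.0224]
orientation: [1.0, 0.03, -0.0, -0.0]
force: [-0.9, 1.1, -1.9]
width: 0.13
```

Emit:
jog_arm(commands=[0, -0.1, 0, 0, 0, -0.2, 0, 0, 0, -0.3, 0, 0, 0, -0.4, 0, 0, 0, -0.5, 0, 0, 0, -0.6, 0, 0, 0, -0.7, 0, 0, 0, -0.7, 0, 0, 0, -0.7, 0, 0, 0, -0.7, 0, 0])

```text
time_s: 20.55
ee_pos: [0.556, 0.0285, 0.0225]
orientation: [1.0, 0.03, -0.0, -0.0]
force: [1.1, 0.5, -2.4]
width: 0.127
```

```bash
python3 st.py
```

```text
20.55 [ 1.14  0.52 -2.43] [0.003 0.091 0.019] [0.556  0.0285 0.0225]
flag px 146.95238095238096 250.42857142857142 105 world [array([0.5355, 0.3087, 0.19  ])]
```

Now about 109 mm deep. I take smaller steps and watch the flag.

Emit:
jog_arm(commands=[0, -0.1, 0, 0, 0, -0.2, 0, 0, 0, -0.3, 0, 0, 0, -0.4, 0, 0, 0, -0.5, 0, 0, 0, -0.6, 0, 0, 0, -0.6, 0, 0, 0, -0.6, 0, 0, 0, -0.6, 0, 0, 0, -0.6, 0, 0])

```text
time_s: 21.43
ee_pos: [0.5556, 0.0345, 0.0225]
orientation: [1.0, 0.03, -0.0, -0.0]
force: [-0.1, -0.4, -2.4]
width: 0.128
```

```bash
python3 st.py
```

```text
21.4333 [-0.07 -0.38 -2.38] [ 0.021 -0.008 -0.005] [0.5556 0.0345 0.0225]
flag px 146.92380952380952 250.26666666666668 105 world [array([0.5359, 0.3087, 0.19  ])]
```

Emit:
jog_arm(commands=[0, -0.1, 0, 0, 0, -0.2, 0, 0, 0, -0.3, 0, 0, 0, -0.4, 0, 0, 0, -0.5, 0, 0, 0, -0.5, 0, 0, 0, -0.5, 0, 0, 0, -0.5, 0, 0, 0, -0.5, 0, 0, 0, -0.5, 0, 0])

```text
time_s: 22.32
ee_pos: [0.5553, 0.0394, 0.0225]
orientation: [1.0, 0.03, -0.0, -0.0]
force: [-0.8, -0.5, -2.7]
width: 0.129
```

```bash
python3 st.py
```

```text
22.3167 [-0.78 -0.5  -2.74] [0.057 0.025 0.014] [0.5553 0.0394 0.0225]
flag px 146.95283018867926 250.35849056603774 106 world [array([0.5357, 0.3087, 0.19  ])]
```

Emit:
jog_arm(commands=[0, -0.1, 0, 0, 0, -0.2, 0, 0, 0, -0.3, 0, 0, 0, -0.4, 0, 0, 0, -0.5, 0, 0, 0, -0.5, 0, 0, 0, -0.5, 0, 0, 0, -0.5, 0, 0, 0, -0.5, 0, 0, 0, -0.5, 0, 0])

```text
time_s: 23.2
ee_pos: [0.555, 0.0444, 0.0225]
orientation: [1.0, 0.03, -0.0, -0.0]
force: [-0.9, -0.2, -2.2]
width: 0.129
```

```bash
python3 st.py
```

```text
23.2 [-0.89 -0.16 -2.19] [ 0.007 -0.037  0.021] [0.555  0.0444 0.0225]
flag px 146.9433962264151 250.31132075471697 106 world [array([0.5358, 0.3087, 0.19  ])]
```

Emit:
jog_arm(commands=[0, -0.1, 0, 0, 0, -0.2, 0, 0, 0, -0.3, 0, 0, 0, -0.4, 0, 0, 0, -0.5, 0, 0, 0, -0.5, 0, 0, 0, -0.5, 0, 0, 0, -0.5, 0, 0, 0, -0.5, 0, 0, 0, -0.5, 0, 0])

```text
time_s: 24.08
ee_pos: [0.5548, 0.0494, 0.0225]
orientation: [1.0, 0.03, -0.0, -0.0]
force: [0.1, 1.0, -1.4]
width: 0.13
```

```bash
python3 st.py
```

```text
24.0833 [ 0.13  0.97 -1.41] [ 0.055 -0.033  0.042] [0.5548 0.0494 0.0225]
flag px 146.98095238095237 250.36190476190475 105 world [array([0.5357, 0.3086, 0.19  ])]
```

Emit:
jog_arm(commands=[0, -0.1, 0, 0, 0, -0.2, 0, 0, 0, -0.3, 0, 0, 0, -0.4, 0, 0, 0, -0.5, 0, 0, 0, -0.5, 0, 0, 0, -0.5, 0, 0, 0, -0.5, 0, 0, 0, -0.5, 0, 0, 0, -0.5, 0, 0])

```text
time_s: 24.97
ee_pos: [0.5544, 0.0544, 0.0225]
orientation: [1.0, 0.03, -0.0, -0.0]
force: [-0.5, -0.3, -1.7]
width: 0.128
```

```bash
python3 st.py
```

```text
24.9667 [-0.49 -0.27 -1.69] [ 0.029  0.018 -0.017] [0.5544 0.0544 0.0225]
flag px 146.89719626168224 250.30841121495328 107 world [array([0.5358, 0.3088, 0.19  ])]
```

Emit:
jog_arm(commands=[0, -0.1, 0, 0, 0, -0.2, 0, 0, 0, -0.3, 0, 0, 0, -0.4, 0, 0, 0, -0.4, 0, 0, 0, -0.4, 0, 0, 0, -0.4, 0, 0, 0, -0.4, 0, 0, 0, -0.4, 0, 0, 0, -0.4, 0, 0])

```text
time_s: 25.85
ee_pos: [0.5542, 0.0584, 0.0225]
orientation: [1.0, 0.03, -0.0, -0.0]
force: [0.1, -0.0, -2.5]
width: 0.132
```

```bash
python3 st.py; python3 -c "
from h import *
f=grab('top');w=grab('wrist')
cv2.imwrite('pics/c3.png',np.vstack([cv2.resize(f['pixels'][180:320,100:400],(640,300)),w['pixels'][60:360]]))"
```

```text
25.85 [ 0.08 -0.01 -2.52] [0.099 0.068 0.043] [0.5542 0.0584 0.0225]
flag px 146.90654205607476 250.34579439252337 107 world [array([0.5357, 0.3088, 0.19  ])]
```

View pics/c3.png

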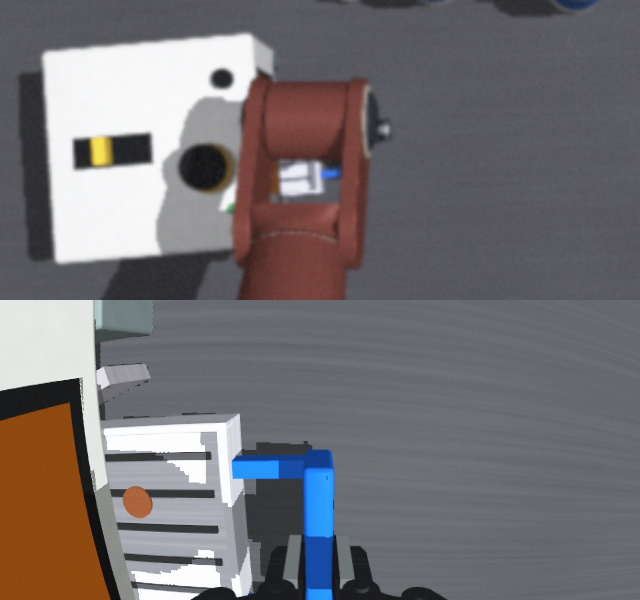

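The wrist view shows the pan squarely in the bay, with the bar held and 40–45 mm of pan left outside. The flag hasn't moved yet. I continue in small steps.

Emit:
jog_arm(commands=[0, -0.1, 0, 0, 0, -0.2, 0, 0, 0, -0.3, 0, 0, 0, -0.3, 0, 0, 0, -0.3, 0, 0, 0, -0.3, 0, 0, 0, -0.3, 0, 0, 0, -0.3, 0, 0, 0, -0.3, 0, 0, 0, -0.3, 0, 0])

```text
time_s: 26.83
ee_pos: [0.554, 0.0614, 0.0225]
orientation: [1.0, 0.03, -0.0, -0.0]
force: [-0.3, -0.3, -2.3]
width: 0.13
```

```bash
python3 st.py
```

```text
26.8333 [-0.26 -0.28 -2.25] [ 0.023  0.021 -0.012] [0.554  0.0614 0.0225]
flag px 145.71559633027522 250.5045871559633 109 world [array([0.5354, 0.3116, 0.19  ])]
```

Emit:
jog_arm(commands=[0, -0.1, 0, 0, 0, -0.2, 0, 0, 0, -0.3, 0, 0, 0, -0.3, 0, 0, 0, -0.3, 0, 0, 0, -0.3, 0, 0, 0, -0.3, 0, 0, 0, -0.3, 0, 0, 0, -0.3, 0, 0, 0, -0.3, 0, 0])

```text
time_s: 27.72
ee_pos: [0.5539, 0.0643, 0.0225]
orientation: [1.0, 0.03, -0.0, -0.0]
force: [0.1, -0.2, -2.1]
width: 0.131
```

```bash
python3 st.py
```

```text
27.7167 [ 0.08 -0.16 -2.05] [ 0.002 -0.012  0.045] [0.5539 0.0643 0.0225]
flag px 144.39285714285714 250.77678571428572 112 world [array([0.5348, 0.3147, 0.19  ])]
```

Emit:
jog_arm(commands=[0, -0.1, 0, 0, 0, -0.1, 0, 0, 0, -0.2, 0, 0, 0, -0.2, 0, 0, 0, -0.3, 0, 0, 0, -0.3, 0, 0, 0, -0.3, 0, 0, 0, -0.3, 0, 0, 0, -0.3, 0, 0, 0, -0.3, 0, 0])

```text
time_s: 28.6
ee_pos: [0.5537, 0.0674, 0.0225]
orientation: [1.0, 0.03, -0.0, -0.0]
force: [-0.2, -0.4, -2.2]
width: 0.131
```

```bash
python3 st.py
```

```text
28.6 [-0.23 -0.43 -2.17] [-0.004 -0.006 -0.006] [0.5537 0.0674 0.0225]
flag px 143.05454545454546 250.8272727272727 110 world [array([0.5348, 0.3179, 0.19  ])]
```

Emit:
jog_arm(commands=[0, -0.03, 0, 0, 0, -0.06, 0, 0, 0, -0.09, 0, 0, 0, -0.12, 0, 0, 0, -0.15, 0, 0, 0, -0.15, 0, 0, 0, -0.15, 0, 0, 0, -0.15, 0, 0, 0, -0.15, 0, 0, 0, -0.15, 0, 0])

```text
time_s: 29.48
ee_pos: [0.5536, 0.0688, 0.0225]
orientation: [1.0, 0.03, -0.0, -0.0]
force: [-0.6, -0.9, -1.8]
width: 0.127
```

```bash
python3 st.py
```

```text
29.4833 [-0.6  -0.92 -1.79] [-0.112  0.019  0.008] [0.5536 0.0688 0.0225]
flag px 142.6 250.8181818181818 110 world [array([0.5348, 0.319 , 0.19  ])]
```

Emit:
jog_arm(commands=[0, -0.02, 0, 0, 0, -0.04, 0, 0, 0, -0.06, 0, 0, 0, -0.08, 0, 0, 0, -0.1, 0, 0, 0, -0.1, 0, 0, 0, -0.1, 0, 0, 0, -0.1, 0, 0, 0, -0.1, 0, 0, 0, -0.1, 0, 0])

```text
time_s: 30.37
ee_pos: [0.5536, 0.0697, 0.0225]
orientation: [1.0, 0.03, -0.0, 0.0]
force: [-1.0, -2.6, -1.4]
width: 0.13
```

```bash
python3 st.py
```

```text
30.3667 [-0.95 -2.6  -1.38] [-0.361  0.078  0.025] [0.5536 0.0697 0.0225]
flag px 142.2037037037037 251.00925925925927 108 world [array([0.5344, 0.3199, 0.19  ])]
```

Emit:
jog_arm(commands=[0, -0.02, 0, 0, 0, -0.04, 0, 0, 0, -0.06, 0, 0, 0, -0.08, 0, 0, 0, -0.1, 0, 0, 0, -0.1, 0, 0, 0, -0.1, 0, 0, 0, -0.1, 0, 0, 0, -0.1, 0, 0, 0, -0.1, 0, 0])

```text
time_s: 31.25
ee_pos: [0.5534, 0.0697, 0.0225]
orientation: [1.0, 0.03, -0.0, 0.001]
force: [-0.9, -6.5, -1.9]
width: 0.132
```

```bash
python3 st.py
```

```text
31.25 [-0.91 -6.47 -1.88] [-1.082  0.113  0.035] [0.5534 0.0697 0.0225]
flag px 142.13084112149534 250.94392523364485 107 world [array([0.5346, 0.3201, 0.19  ])]
```

The tray is home: the TCP has stopped, the push is 6.5 N and the flag reading has levelled off at about 11 mm. I ease off the push, then release.

Emit:
jog_arm(commands=[0, 0.05, 0, 0, 0, 0.08, 0, 0, 0, 0.08, 0, 0, 0, 0.08, 0, 0, 0, 0.08, 0, 0, 0, 0.08, 0, 0, 0, 0.08, 0, 0, 0, 0.08, 0, 0, 0, 0.08, 0, 0, 0, 0.08, 0, 0])

```text
time_s: 32.13
ee_pos: [0.5535, 0.0697, 0.0225]
orientation: [1.0, 0.03, -0.0, 0.0]
force: [-0.2, -6.2, -2.1]
width: 0.128
```

Emit:
jog_arm(commands=[0, 0, 0, 0, 0, 0, 0, 0, 0, 0, 0, 0, 0, 0, 0, 0, 0, 0, 0, 0, 0, 0, 0, 0, 0, 0, 0, 0, 0, 0, 0, 0, 0, 0, 0, 0, 0, 0, 0, 0], jaw=0.65)

```text
time_s: 32.97
ee_pos: [0.5535, 0.07, 0.0225]
orientation: [1.0, 0.03, -0.0, -0.0]
force: [-0.1, -1.1, 1.0]
width: 0.354
```

```bash
python3 st.py
```

```text
32.9667 [-0.1  -1.12  0.98] [-0.009  0.046 -0.045] [0.5535 0.07   0.0225]
flag px 142.17592592592592 251.0 108 world [array([0.5344, 0.32  , 0.19  ])]
```

Emit:
jog_arm(commands=[0, 0, -0.6, 0, 0, 0, -1.5, 0, 0, 0, -2.5, 0, 0, 0, -3.5, 0, 0, 0, -4.5, 0, 0, 0, -5.5, 0, 0, 0, -6.5, 0, 0, 0, -7.2, 0, 0, 0, -7.6, 0, 0, 0, -7.8, 0])

```text
time_s: 33.85
ee_pos: [0.5539, 0.07, 0.1015]
orientation: [1.0, 0.03, 0.001, 0.0]
force: [-0.5, -0.5, 0.2]
width: 0.347
```

Emit:
jog_arm(commands=[0, 1, 0, 0, 0, 2.5, 0, 0, 0, 4.5, -1, 0, 0, 7, -2.5, 0, 0, 10, -4, 0, 0, 13, -6, 0, 0, 16, -8, 0, 0, 18, -9, 0, 0, 19.5, -10, 0, 0, 20, -10, 0])

```text
time_s: 34.68
ee_pos: [0.5663, -0.1324, 0.2024]
orientation: [1.0, 0.029, 0.001, 0.001]
force: [0.8, 0.1, 0.6]
width: 0.354
```

Emit:
jog_arm(commands=[0, 0, 0, 0, 0, 0, 0, 0, 0, 0, 0, 0, 0, 0, 0, 0, 0, 0, 0, 0, 0, 0, 0, 0, 0, 0, 0, 0, 0, 0, 0, 0, 0, 0, 0, 0, 0, 0, 0, 0])

```text
time_s: 35.52
ee_pos: [0.5656, -0.1296, 0.2006]
orientation: [1.0, 0.03, 0.0, 0.0]
force: [0.5, 0.1, -0.2]
width: 0.347
```

```bash
python3 st.py; python3 -c "
from h import *
f=grab('top');w=grab('scene')
cv2.imwrite('pics/c4.png',np.hstack([cv2.resize(f['pixels'],(400,300)),cv2.resize(w['pixels'],(400,300))]))
cv2.imwrite('pics/c4.png',np.vstack([cv2.imread('pics/c4.png'),cv2.resize(w['pixels'][180:320,360:560],(800,300))[:, :]]))"
```

```text
35.5167 [ 0.46  0.11 -0.22] [-0.057 -0.004 -0.019] [ 0.5656 -0.1296  0.2006]
flag px 142.11818181818182 250.9090909090909 110 world [array([0.5346, 0.3201, 0.19  ])]
```

View pics/c4.png

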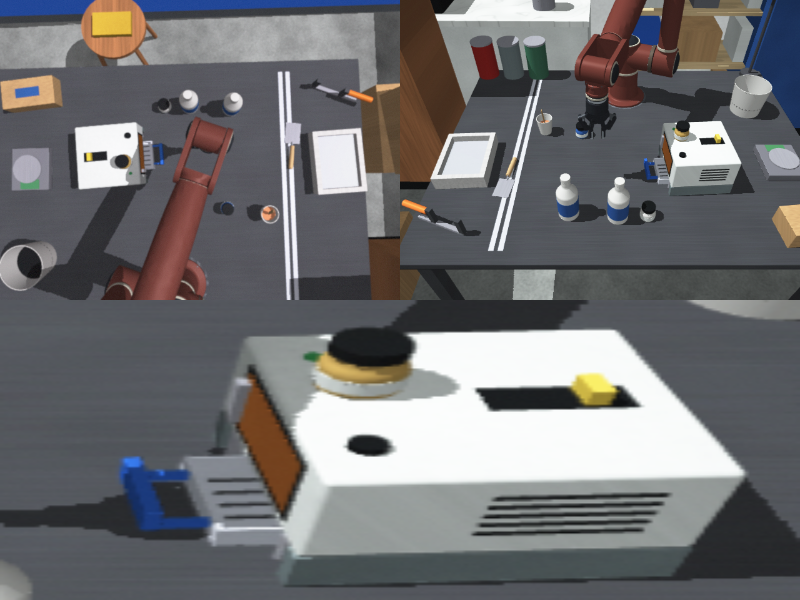

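The tray is home and the flag has stayed back at 11.4 mm by the image. The gripper is clear and the bottles, jars, cup and spatula stand where they were.

```bash
python3 -c "
from bench import env
print(env.close_job())"
```

```text
the job is handed in; nothing more can be done
None
```

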